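# Open the hasped art-supply chest

## Task

Open the plywood paint chest for the class. First lift the flat paint tin off the hasp and set it down the right way up on the cork mat without dropping it; then swing the long steel hasp up off its staple and over to the back, and only then swing both lid flaps right open so that all three stay open and the jars inside are exposed. Leave the other things on the desk where they are.

Things in the scene. Friction and masses are not known exactly. Their poses are not given: they have to be found in the camera images.
- chest: Open-topped plywood chest fixed to the desk, 150 (its x) by 200 (its y) by 130 mm high; origin at the centre of its underside, x from front to back, y to its left. Its front looks to the robot's right (world -y; yaw 1.1 to 2.0 rad), so its +y side is nearer the robot. Two lid flaps lie on its rim and meet at y = 0 with a 6 mm gap; a steel hasp lies on them along y = 0. Jars inside, tops at 82 mm.
- hasp (a joint): Hasp: steel strap 194 x 36 x 4 mm, 0.09 kg, hinged at its back end on hasp_hinge about the chest's y axis. 0: level over both flaps, underside 137 mm above the desk, free nose 45 mm out in front of the front wall; pi/2 upright; stops at 2.3, leaning over the back. Slight friction only: short of upright it falls back on the flaps, beyond it falls to 2.3.
- hasp_hinge (a point): The hasp's hinge axis, fixed on the chest: 74 mm behind its middle, 139 mm above the desk; axes as the chest's.
- hasp_nose (a point): Middle of the front edge of the hasp's free end, mid-thickness; 194 mm from the hinge axis. Moves with the hasp.
- flap_near (a joint): Lid flap nearer the robot (chest's +y side): board 5 mm thick, 0.07 kg, hinged on the line y = +100, z = 132.5 mm (chest frame), reaching in to y = +3. 0 closed and level; pi/2 upright, short of which it falls shut; stops at 2.1, leaning outward. Its front edge, y = +22 to +100, is a lip standing out 23 mm past the front wall, to be lifted from below. The hasp, while over it, is in its way.
- flap_far (a joint): Lid flap farther from the robot, mirror image of the near one: hinged along y = -100 mm, reaching to y = -3 mm, lip from y = -22 to -100 mm; 0 closed, pi/2 upright, stops at 2.1 leaning outward.
- flap_near_lip (a point): Middle of the thickness of the near flap's front edge, 98 mm in front of the chest's middle and 55 mm from the flap's hinge line (chest y = +45 mm when closed). Moves with the flap.
- flap_far_lip (a point): The same on the far flap (chest y = -45 mm when closed).
- staple (a point): Top of the steel staple that comes up through the slot of the hasp, 151 mm high; it and its bracket stay within 20 mm of the front wall and within 18 mm of y = 0, so the outer 25 mm of the nose has free room under it.
- paint_tin: Closed flat white watercolour tin, 110 (its x) by 50 (its y) by 24 mm high, about 0.15 kg, lying loose on the hasp over the middle of the chest at any yaw up to 1.2 rad from the chest's; origin at the centre of its underside (z 141 mm at the start).
- cork_mat: Plain cork mat fixed on the desk, 160 (its x) by 130 (its y) by 4 mm thick, to the robot's left or right of the chest; origin at the centre of its underside. The tin goes on it; it is empty.
- palette: Bystander: closed white plastic paint box, 150 by 125 by 23 mm, lying on the side where the cork mat is not; origin at the centre of its underside.
- glue_stick: Bystander: upright glue stick, 31 mm diameter, 88 mm high, close beside the chest, near its front; origin at its base.
- water_pot: Bystander: open plastic pot, 72 mm diameter, 80 mm high, close beside the chest, near its front; origin at its base.
- paint_jar: Bystander: jar, 54 mm diameter, 75 mm high, close beside the chest, near its back; origin at its base.
- ink_can: Bystander: can, 54 mm diameter, 85 mm high, close beside the chest, near its back, on the other side; origin at its base.
- wooden_turtle: Bystander: flat wooden animal shape, about 105 by 60 by 6 mm, lying far left on the desk; origin at its underside.
- marker: Bystander: marker pen, 130 by 12 by 12 mm, lying far right on the desk; origin at its underside.
There are look-alikes about, which are no part of the job. There is more than one size of the paint_tin; the job needs the largest.

How it is judged:
On the way, in this order (a step that is already met when the one before it is completed fails the run):
1. the tin stands released on the cork mat, the hasp still over the staple (x of paint_tin in the frame of cork_mat between -0.075 and 0.075 m and y of paint_tin in the frame of cork_mat between -0.06 and 0.06 m and height (world z) of paint_tin below 0.012 m and angle between paint_tin's own z axis and vertical below 0.15 rad and linear speed of paint_tin below 0.03 m/s and contact force between the fingers and paint_tin below 0.05 N and value of joint hasp below 0.15 rad), for 0.1 s.
2. the hasp has been swung off the staple and over to the back, both flaps still shut (value of joint hasp above 1.8 rad and value of joint each of flap_near, flap_far below 0.3 rad), for 0.1 s.
3. both flaps are swung open (value of joint each of flap_near, flap_far above 1.75 rad), for 0.2 s.
At the end, for the whole second after the job is handed in: The tin lies flat on the cork mat (centre over the mat, tilt under 0.15 rad), released and at rest; the hasp is past 1.8 rad and both flaps are past 1.75 rad, at rest (all of step 3 and x of paint_tin in the frame of cork_mat between -0.075 and 0.075 m and y of paint_tin in the frame of cork_mat between -0.06 and 0.06 m and height (world z) of paint_tin below 0.012 m and angle between paint_tin's own z axis and vertical below 0.15 rad and linear speed of paint_tin below 0.03 m/s and contact force between the fingers and paint_tin below 0.05 N and value of joint hasp above 1.8 rad and velocity of joint each of hasp, flap_near, flap_far below 0.1 rad/s); the robot touches nothing.
It fails at once if the paint tin is tipped over (angle between paint_tin's own z axis and vertical above 0.6 rad).
It fails at once if the paint tin is dropped or flung instead of set down (linear speed of paint_tin above 0.75 m/s and contact force between the fingers and paint_tin below 0.05 N).
It fails at once if a flap is forced up while the hasp still lies across it (value of joint hasp below 0.9 rad and value of joint any of flap_near, flap_far above 0.15 rad).
It fails at once if the hasp is swung up while the tin is still on it (value of joint hasp above 0.15 rad and contact force between paint_tin and chest above 0.05 N).
It fails at once if a bystander is shoved more than 40 mm or knocked over (distance of any of palette, glue_stick, water_pot, paint_jar, ink_can, wooden_turtle, marker from where it was at the start of the episode above 0.04 m or angle between any of glue_stick, water_pot, paint_jar, ink_can's own z axis and vertical above 0.5 rad).
It also fails if it takes over 69 s, if anything falls off the work surface, if the arm or the gripper's body presses on something with over 40 N, if the wrist force passes 120 N, or if a joint passes its speed limit or range.

## Robot

A 6-joint arm with a two-finger parallel gripper is mounted at the origin on the work surface. World frame = base frame: x ahead of the robot, y to its left, z up, the work surface at z = 0. Lengths are in m, angles in rad, forces in N, time in s.
With the tool pointing down it reaches from about 0.35 to 0.8 m from the base axis. Payload 7.3 kg.
Tool frame: the origin (TCP) lies between the finger pads; the fingertips stand 25 mm ahead of it and the grasp point (between the pads) lies 6 mm ahead of it (r.tip_extent is the distance from the TCP to the fingertips, in m); z points along the fingers, y is the direction in which the jaws open and shut (so a half turn about z gives the same grasp; the last joint's range is limited). The gripper opens to 85 mm and grips with 20 to 120 N. Pads are 22 mm wide; open, the fingers measure 114 mm over their backs; the gripper's body (76 mm by 85 mm) begins 54 mm behind the grasp point. The pads swing forward as they close: fully open they stand 13 mm farther back than shut.
Start: joints at [-1.46, 0.342, 1.524, -0, 1.275, -0.146], TCP at [0.133, -0.508, 0.256] pointing down, gripper open.
Joint ranges: [-2.53, 2.53], [-0.77, 2.02], [0.04, 2.7], [-1, 4.14], [0.28, 2.66], [-3.11, 3.11]. Speed limits (rad/s): [2.57, 2.57, 3.14, 3.14, 3.14, 3.14].

## Interface

Orientations are given as a unit quaternion [x, y, z, w].
In Python, from workcell import r, command_gripper, optics gives the robot as it stands. The module is installed in compiled form; this text tells all that it offers. Calls block until the motion is done:
- r.reach(position, orientation): joint-space move of the TCP to a pose.
- r.move_straight(position, orientation=None, speed=0.15, max_force=None): straight line of the TCP; orientation=None keeps the orientation; speed is the mean speed in m/s. With max_force (N) it stops when the force on the tool has changed by that much, and returns True; else False.
- r.movej(angles): joint-space move.
- command_gripper(opening, force=None): finger opening in m; force is the grip in N (None keeps the last); returns when the fingers have stopped.
- r.hold(seconds).
- r.solve_ik(position, orientation): joint angles nearest the present ones, or None.
- r.read_state(): the state.
- optics.get_image(name): name is "scene" or "top"; returns (picture, depth): 480x640x3 uint8, red, green, blue; 480x640 float32, m along the optical axis (not along the pixel's ray), 0 where there is no reading.
- optics.camera_model(name): a dict with "K" (3x3 intrinsics, pixels), "R" (3x3) and "t" (3): a world point X has camera coordinates R X + t. Camera axes: x right, y down, z forward; pixel columns grow to the right and rows downward; lengths in m; the calibration is good to about 2 mm. A picture is of the moment at which its call begins. camera_model takes no time and is no camera call.
A pose or a line that the arm cannot do raises r.PlanningError and nothing moves.
- r.finish_job(): hands the job in, once; it reports no verdict.
The state is a dict: "time_s": time; "joint_positions": joint angles; "dq": joint speeds; "tau": joint torques, N m; "eef_pos": TCP position; "eef_rot": TCP orientation; "contact_force": force on the tool from outside, world axes, zero at the start; "torque": the same for the moment, N m; "grip_width": finger opening in m.
Only numpy, scipy, OpenCV 4.12 (cv2) and the standard library are available. Lean on these libraries where they do the work, as an engineer would, in place of code of your own. Each camera call takes 0.05 s, during which the arm holds its last target. There are 200 camera calls.

## Working session

There is one attempt and no reset: what is moved stays moved. The work goes in short steps, each a Python script; the robot and the scene stay as the last script left them, time stands still between calls to the robot, and variables do not carry over. Pictures are saved under pics/ and viewed, about 8 in all and at most 12, crops included, and the job is handed in when it is done.

```bash
mkdir -p pics
cat > h.py <<'E'
import numpy as np, cv2
from workcell import r, command_gripper, optics
def snap(n):
    return optics.get_image(n)
def cloud(n, d):
    m=optics.camera_model(n);K,R,t=[np.array(m[k]) for k in("K","R","t")]
    v,u=np.mgrid[0:480,0:640]
    c=np.stack([(u-K[0,2])/K[0,0]*d,(v-K[1,2])/K[1,1]*d,d],-1)
    w=(c-t.ravel())@R
    w[d<=0]=np.nan
    return w
E
python3 - <<'E'
from h import *
for n in("top","scene"):
    p,d=snap(n); np.savez(f"pics/{n}0.npz",p=p,d=d)
    cv2.imwrite(f"pics/{n}0.png",p[:,:,::-1])
    m=optics.camera_model(n); print(n,-np.array(m["R"]).T@np.array(m["t"]).ravel(), np.array(m["R"]).round(2).tolist())
E
```

```text
top [0.35864136 0.01643405 1.50590858] [[0.01, -1.0, 0.02], [-0.99, -0.02, -0.16], [0.16, -0.02, -0.99]]
scene [ 1.07313703 -0.71125602  0.75802305] [[0.83, 0.56, -0.02], [0.32, -0.5, -0.8], [-0.46, 0.66, -0.6]]
```

View pics/top0.png

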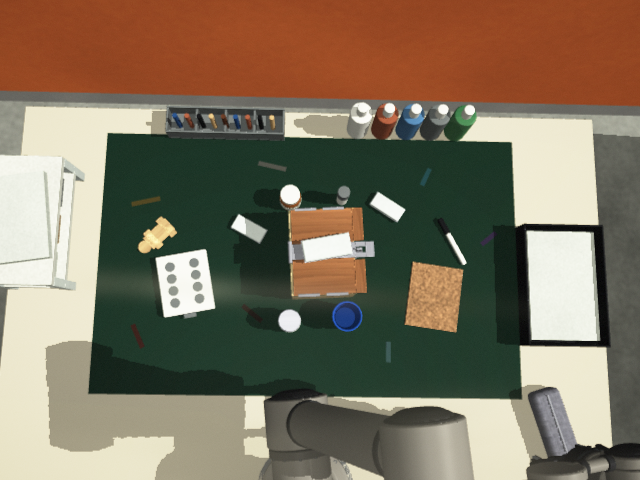

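View pics/scene0.png

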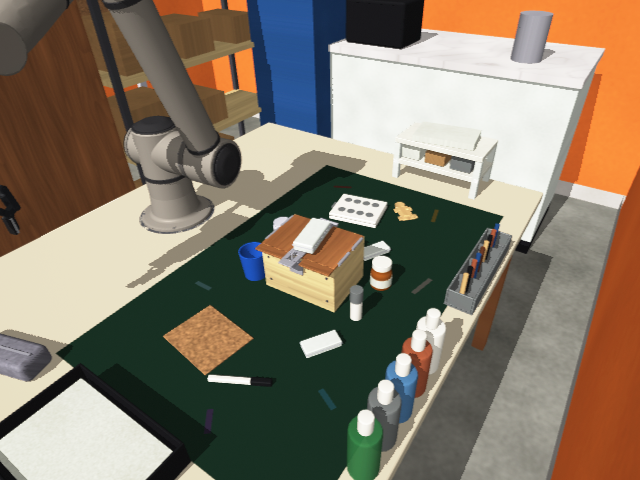

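Top view: the candidates for the tin are the white box on the hasp at (328,247) and two smaller loose ones at (249,228) and (387,207), plus the dotted palette at (185,283). I choose the one on the hasp. The cork mat is at (435,297), the hasp nose at (373,249) pointing to -y, the water pot at (347,317), the ink can at (289,320), the glue stick at (343,195) and the jar at (290,196).

Run:
```python
from h import *
z=np.load("pics/top0.npz");p,d=z["p"],z["d"];w=cloud("top",d)
def rect(mask,lab):
    q=w[mask]; q=q[~np.isnan(q[:,0])]
    zm=np.median(q[:,2]); q=q[abs(q[:,2]-zm)<.006]
    c,s,a=cv2.minAreaRect((q[:,:2]*1000).astype(np.float32)); print(lab,len(q),"c",np.round(c,1),"size",np.round(s,1),"ang",round(a,1),"z",zm.round(4))
def box(u0,u1,v0,v1):
    m=np.zeros((480,640),bool);m[v0:v1,u0:u1]=1;return m
Z=w[:,:,2]; I=p.astype(int); sat=I.max(2)-I.min(2)
rect(box(285,372,225,270)&(Z>.154)&(Z<.18),"tin")
rect(box(280,380,200,305)&(Z>.125)&(Z<.146),"lid+hasp")
rect(box(280,380,200,305)&(Z>.125)&(Z<.146)&(sat>40),"lid only")
rect(box(358,380,230,265)&(Z>.13)&(Z<.148)&(sat<30),"nose")
rect(box(400,470,255,340)&(sat>40)&(Z<.02)&(Z>-.01),"mat")
for n,b in dict(pot=(325,368,298,336),ink=(275,304,305,336),glue=(333,353,184,208),jar=(277,304,183,210)).items(): 
    m=box(*b)&(Z>.06)&(Z<.1); rect(m,n)
for n,b in dict(t1=(225,272,210,246),t2=(365,410,188,226)).items(): rect(box(*b)&(Z>.008)&(sat<60),n)
for u in range(290,380,6): print(u, Z[247:252,u].round(3))
a=cv2.resize(p[185:340,260:480],None,fx=3.6,fy=3.6,interpolation=cv2.INTER_CUBIC)
cv2.imwrite("pics/crop1.png",a[:,:,::-1])
```

```text
tin 1034 c [562.9 -37.5] size [ 51.7 111.9] ang 11.4 z 0.164
lid+hasp 4968 c [559.7 -48.6] size [208.4 198.8] ang 3.4 z 0.1348
lid only 4407 c [558.8 -39.9] size [200.5 173.2] ang 3.4 z 0.1343
nose 204 c [ 563.9 -128.9] size [35.5 38. ] ang 3.9 z 0.1401
mat 3064 c [ 467.2 -315.6] size [131.8 161.9] ang 82.1 z 0.0031
pot 164 c [411.6 -90.5] size [69.5 69.9] ang 73.3 z 0.0779
ink 339 c [399.1  46.1] size [49.2 47.2] ang 1.0 z 0.0836
glue 119 c [710.9 -80.2] size [29.7 29.3] ang 39.4 z 0.0861
jar 288 c [705.7  50.3] size [47.8 44.2] ang 1.1 z 0.0743
t1 474 c [632.2 158.8] size [96.4 39. ] ang 60.9 z 0.0169
t2 469 c [ 684.8 -196.8] size [93.2 54. ] ang 57.6 z 0.0173
290 [0.149 0.145 0.144 0.145 0.141]
296 [0.137 0.133 0.143 0.139 0.144]
302 [0.16  0.153 0.155 0.144 0.141]
308 [0.164 0.164 0.165 0.167 0.168]
314 [0.165 0.169 0.162 0.161 0.166]
320 [0.163 0.162 0.166 0.163 0.167]
326 [0.163 0.168 0.164 0.16  0.163]
332 [0.167 0.169 0.163 0.161 0.162]
338 [0.166 0.169 0.171 0.163 0.164]
344 [0.161 0.164 0.166 0.165 0.166]
350 [0.168 0.164 0.163 0.166 0.162]
356 [-0.     0.121  0.148  0.139  0.128]
362 [0.118 0.121 0.121 0.117 0.115]
368 [0.139 0.144 0.142 0.137 0.139]
374 [0.001 0.001 0.    0.145 0.147]
```

View pics/crop1.png

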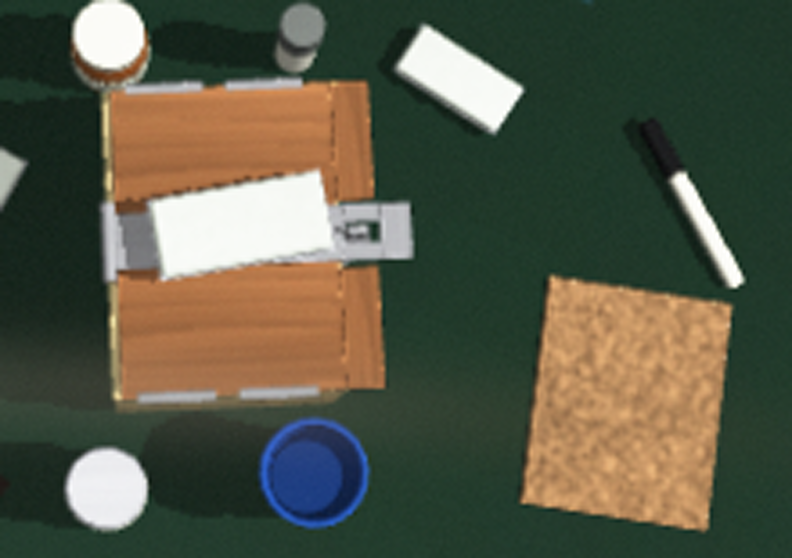

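The crop confirms the choice: the tin on the hasp measures 112x52 mm with its top at z 0.164, while the other two are smaller (about 95 mm) and lie on the desk. The lid (200x173 mm) and nose fit chest origin (0.558,-0.028), yaw 1.630. The mat is at (0.467,-0.316).

```bash
cat >> h.py <<'E'
from scipy.spatial.transform import Rotation as Ro
O=np.array([.5581,-.0284,0]);YAW=np.radians(93.4)
EX=np.array([np.cos(YAW),np.sin(YAW),0]);EY=np.array([-np.sin(YAW),np.cos(YAW),0]);EZ=np.array([0,0,1.])
def W(x,y,z): return O+EX*x/1000+EY*y/1000+EZ*z/1000
def quat(z,y):
    z=z/np.linalg.norm(z);y=y-z*(y@z);y=y/np.linalg.norm(y)
    return Ro.from_matrix(np.stack([np.cross(y,z),y,z],1)).as_quat()
def down(a): return quat(-EZ,np.array([np.cos(a),np.sin(a),0]))
def flapq(al,roll,yawoff=0):
    z=Ro.from_rotvec(EZ*yawoff).apply(EX)*np.cos(al)-EZ*np.sin(al)
    s=np.cross(EZ,z); u=np.cross(z,s)
    return z/np.linalg.norm(z),quat(z,np.cos(roll)*s+np.sin(roll)*u)
E
python3 - <<'E'
from h import *
s=r.read_state();print(s["time_s"],r.tip_extent,s["grip_width"])
for a in(11.4,191.4): print("tin",a,[None if q is None else np.round(q,2) for q in(r.solve_ik([.5629,-.0375,.166],down(np.radians(a))),r.solve_ik([.4672,-.3156,.03],down(np.radians(a))))])
for a in(3.4,183.4): print("hasp",a,[None if (q:=r.solve_ik(W(x,0,z),down(np.radians(a)))) is None else np.round(q,2) for x,z in((-113,145),(74,340),(130,330))])
for side in(1,-1):
  for al in np.radians([0,15,30,45,60]):
    for k in range(4):
      z,q=flapq(al,k*np.pi/2); ok=[]
      for y,h in((45,118),(70,185),(115,200)):
        p=W(-85,side*y,h)-z*r.tip_extent
        j=r.solve_ik(p,q); ok.append(None if j is None else np.round(j,2).tolist())
      if None not in ok: print(side,round(np.degrees(al)),k,ok[0],ok[2])
E
```

```text
0.1 0.025 0.08514672927253714
tin 11.4 [array([-0.2 ,  0.5 ,  1.54, -0.  ,  1.1 , -0.4 ]), array([-0.73,  0.68,  1.66, -0.  ,  0.8 , -0.93])]
tin 191.4 [array([-0.2 ,  0.5 ,  1.54, -0.  ,  1.1 ,  2.74]), array([-0.73,  0.68,  1.66, -0.  ,  0.8 ,  2.21])]
hasp 3.4 [array([-0.38,  0.55,  1.51, -0.  ,  1.08, -0.44]), array([-0.06,  0.35,  1.28, -0.  ,  1.51, -0.12]), array([ 0.05,  0.36,  1.29, -0.  ,  1.49, -0.01])]
hasp 183.4 [array([-0.38,  0.55,  1.51, -0.  ,  1.08,  2.71]), array([-0.06,  0.35,  1.28, -0.  ,  1.51,  3.03]), None]
1 0 0 [-0.79, 1.15, 1.25, 0.88, 2.1, 2.11] [-0.87, 0.96, 1.45, 0.79, 2.13, 2.06]
1 0 1 [-0.79, 1.15, 1.25, 0.88, 2.1, -2.6] [-0.87, 0.96, 1.45, 0.79, 2.13, -2.65]
1 0 2 [-0.79, 1.15, 1.25, 0.88, 2.1, -1.03] [-0.87, 0.96, 1.45, 0.79, 2.13, -1.08]
1 0 3 [-0.79, 1.15, 1.25, 0.88, 2.1, 0.54] [-0.87, 0.96, 1.45, 0.79, 2.13, 0.49]
1 15 0 [-0.78, 1.01, 1.31, 0.76, 1.93, 2.12] [-0.86, 0.82, 1.47, 0.7, 1.99, 2.09]
1 15 1 [-0.78, 1.01, 1.31, 0.76, 1.93, -2.59] [-0.86, 0.82, 1.47, 0.7, 1.99, -2.62]
1 15 2 [-0.78, 1.01, 1.31, 0.76, 1.93, -1.02] [-0.86, 0.82, 1.47, 0.7
[... 2057 characters left out ...]
.59, 1.01, 0.8, 0.84, 1.97, 0.99]
-1 45 0 [-0.6, 0.86, 1.18, 0.59, 1.63, 2.35] [-0.54, 0.9, 0.86, 0.65, 1.84, 2.57]
-1 45 1 [-0.6, 0.86, 1.18, 0.59, 1.63, -2.36] [-0.54, 0.9, 0.86, 0.65, 1.84, -2.15]
-1 45 2 [-0.6, 0.86, 1.18, 0.59, 1.63, -0.79] [-0.54, 0.9, 0.86, 0.65, 1.84, -0.57]
-1 45 3 [-0.6, 0.86, 1.18, 0.59, 1.63, 0.78] [-0.54, 0.9, 0.86, 0.65, 1.84, 1.0]
-1 60 0 [-0.52, 0.75, 1.26, 0.43, 1.45, 2.44] [-0.47, 0.8, 0.92, 0.45, 1.69, 2.61]
-1 60 1 [-0.52, 0.75, 1.26, 0.43, 1.45, -2.28] [-0.47, 0.8, 0.92, 0.45, 1.69, -2.11]
-1 60 2 [-0.52, 0.75, 1.26, 0.43, 1.45, -0.71] [-0.47, 0.8, 0.92, 0.45, 1.69, -0.54]
-1 60 3 [-0.52, 0.75, 1.26, 0.43, 1.45, 0.87] [-0.47, 0.8, 0.92, 0.45, 1.69, 1.03]
```

Run:
```python
from h import *
q=down(np.radians(11.4)); T=np.array([.5629,-.0375])
r.reach([*T,.26],q)
print(r.move_straight([*T,.168],speed=.1,max_force=15))
command_gripper(.0,40); s=r.read_state(); print("grip",s["grip_width"],s["eef_pos"],s["contact_force"])
r.move_straight([*T,.26],speed=.1); s=r.read_state(); print("lift",s["grip_width"],s["contact_force"])
M=np.array([.4672,-.3156])
r.move_straight([*M,.2],speed=.2)
r.move_straight([*M,.06],speed=.12)
print(r.move_straight([*M,.028],speed=.03,max_force=5)); s=r.read_state(); print(s["grip_width"],s["eef_pos"],s["contact_force"],s["time_s"])
p,d=snap("scene");cv2.imwrite("pics/s1.png",p[:,:,::-1])
```

```text
False
grip 0.048990476533947856 [ 0.56326032 -0.03753355  0.16874364] [-0.5794473   0.38823458  4.91034428]
lift 0.04924889940235695 [-0.277422   -0.19361783 -1.59422923]
True
0.049134174355344055 [ 0.46700881 -0.31545283  0.03183   ] [-0.20570281  0.66501619  4.27229987] 8.7667
```

View pics/s1.png

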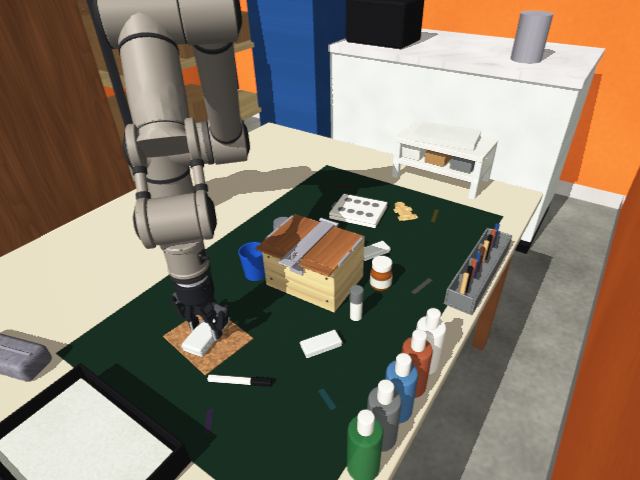

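The scene view shows the tin held flat on the mat at about (200,340), with the hasp still lying shut at (310,245). I'll release the tin, check it from the top, and set up the hasp grasp.

Run:
```python
from h import *
command_gripper(.085); r.hold(.3)
p0=r.read_state()["eef_pos"]; r.move_straight([p0[0],p0[1],.2],speed=.15)
q=down(np.radians(3.4))
r.reach(W(-115,0,230),q)
command_gripper(.06)
p,d=snap("top");w=cloud("top",d);I=p.astype(int);m=np.zeros((480,640),bool);m[258:340,400:470]=1
m&=(w[:,:,2]>.018)&(w[:,:,2]<.04)
print("tin",m.sum(),[np.round(x,1) for x in cv2.minAreaRect((w[m][:,:2]*1000).astype(np.float32))],np.median(w[m][:,2]))
print("stop",r.move_straight(W(-115,0,145),speed=.08,max_force=8)); s=r.read_state();print(s["eef_pos"],s["contact_force"])
command_gripper(0,30); s=r.read_state();print("grip",s["grip_width"],s["contact_force"],s["time_s"])
p,d=snap("scene");cv2.imwrite("pics/s2.png",cv2.resize(p[150:400,120:440],None,fx=2.4,fy=2.4)[:,:,::-1])
```

```text
tin 907 [array([ 478.8, -337. ]), array([ 86.2, 171.1]), np.float64(35.0)] 0.02690000242164238
stop False
[ 0.56525912 -0.14334933  0.14562186] [-0.09885529  0.31707858  0.12117699]
grip 0.03496409764522069 [5.23898654 0.7925808  0.86287472] 13.6417
```

View pics/s2.png

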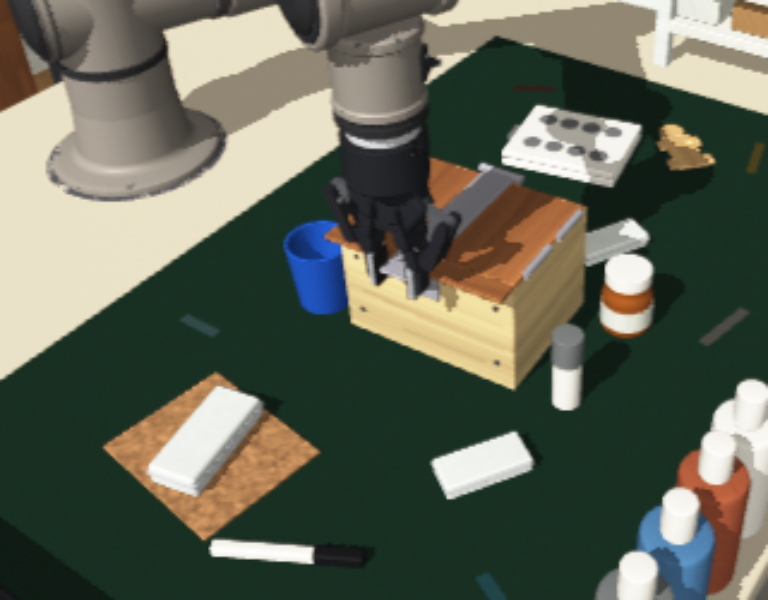

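The tin lies flat on the mat around crop (205,440), and the fingers straddle the hasp nose at crop (405,270) with a 35 mm grip. Now swinging it along the arc.

Run:
```python
from h import *
for i,th in enumerate(np.linspace(0,1.9,14)[1:]):
    st=r.move_straight(W(74-189*np.cos(th),0,139+189*np.sin(th)+6),speed=.12,max_force=30)
    s=r.read_state(); print(round(th,2),st,np.round(s["contact_force"],1),round(s["grip_width"],4))
    if st or s["grip_width"]<.03: break
print(s["time_s"])
p,d=snap("scene");cv2.imwrite("pics/s3.png",cv2.resize(p[100:400,120:440],None,fx=2,fy=2)[:,:,::-1])
```

```text
0.15 False [ 7.9  0.2 -1.2] 0.0351
0.29 False [ 8.2 -0.1 -1. ] 0.0347
0.44 False [ 7.8  0.5 -1.8] 0.0346
0.58 False [ 8.2  0.  -1.5] 0.0349
0.73 False [ 7.7  0.1 -2.1] 0.0349
0.88 False [ 7.5  0.  -0.1] 0.0347
1.02 False [ 8.4  0.2 -1.8] 0.0349
1.17 False [ 8.6 -0.5 -2.4] 0.0351
1.32 False [ 8.4 -1.4 -1.9] 0.0347
1.46 False [ 8.7 -0.7 -0.4] 0.0348
1.61 False [ 7.4 -0.7 -0.3] 0.0348
1.75 False [6.8 0.  0.8] 0.0351
1.9 False [ 7.1 -1.1  1.6] 0.0347
18.675
```

View pics/s3.png

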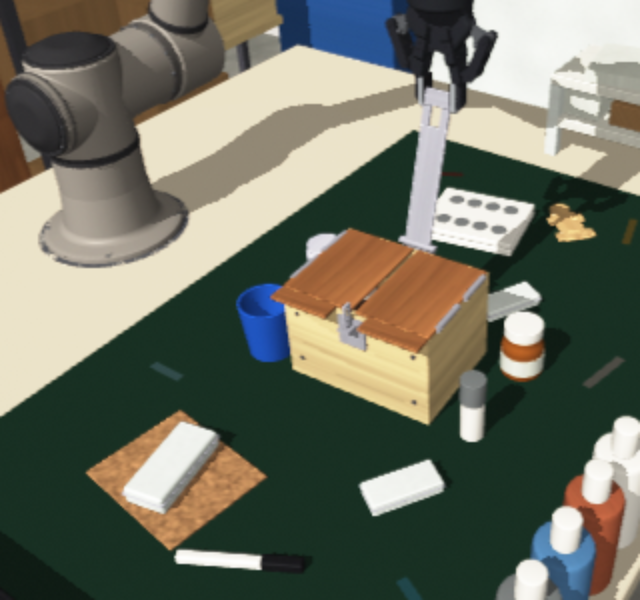

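The hasp is held upright past vertical (crop (425,170)), both flaps are shut and the bare staple is at (348,320). I'll release it and open the near flap.

```bash
cat >> h.py <<'E'
AL=np.radians(15)
def fp(x,y,z,q2=[None]):
    zt,q=flapq(AL,np.pi); return W(x,y,z)-zt*.012,q
def flap(side):
    def go(x,y,z,sp,mf=None):
        p,q=fp(x,side*y,z); return r.move_straight(p,q,speed=sp,max_force=mf)
    print("in",go(-98,50,132.5-32,.12,8))
    for th in np.linspace(0,2.0,11):
        c,s_=np.cos(th),np.sin(th)
        st=go(-98,100-50*c-18*s_,132.5+50*s_-18*c,.1,25)
        s=r.read_state();print(round(th,2),st,np.round(s["contact_force"],1))
        if st: break
    return go
E
python3 - <<'E'
from h import *
command_gripper(.085); r.hold(.5)
p0=np.array(r.read_state()["eef_pos"]); r.move_straight(p0+[0,0,.08],speed=.15)
p,d=snap("scene");w=cloud("scene",d)
v=(w-O);x=v@EX;y=v@EY;z=w[:,:,2];m=(abs(y)<.016)&(z>.16)&(z<.32)&(x>.07)&(x<.25)
print("hasp angle",m.sum(),np.median(np.pi-np.arctan2(z[m]-.139,x[m]-.074)))
r.move_straight(W(-200,0,400),speed=.3); command_gripper(0)
p,q=fp(-170,50,100); r.reach(*fp(-170,50,180)); r.move_straight(p,q,speed=.15)
go=flap(1)
print(r.read_state()["time_s"])
p,d=snap("scene");cv2.imwrite("pics/s4.png",cv2.resize(p[100:400,120:440],None,fx=2,fy=2)[:,:,::-1])
E
```

```text
hasp angle 709 2.29310959835351
in False
0.0 False [-0.3 -0.2 -0.1]
0.2 False [-0.2 -1.3 -1.1]
0.4 False [ 0.2 -0.  -0.6]
0.6 False [ 0.5 -0.8 -0.1]
0.8 False [ 0.4 -0.4 -0.6]
1.0 False [ 0.1 -1.2 -0.3]
1.2 False [ 1.1  0.2 -0.4]
1.4 False [ 0.5 -0.5 -0.6]
1.6 False [-0.1 -0.1  0.3]
1.8 False [-0.5  0.6  0. ]
2.0 False [ 0.4 -0.1 -0.2]
27.7333
```

View pics/s4.png

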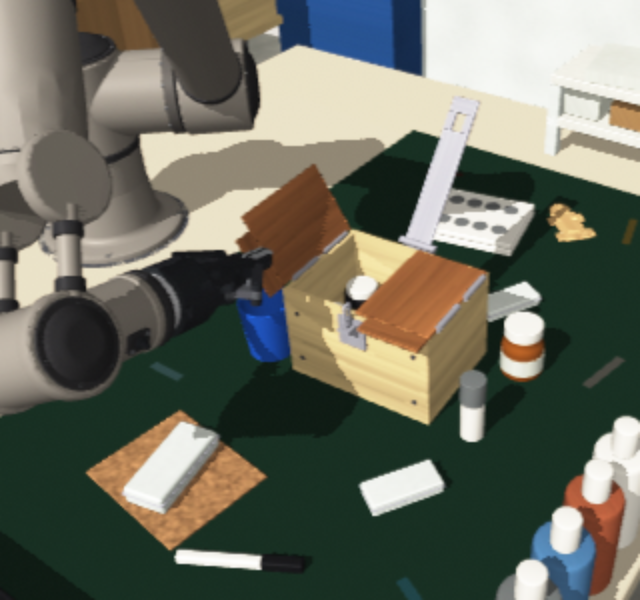

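The hasp rests at 2.29, and the near flap leans open at crop (295,215), exposing a jar. The far flap is next.

Run:
```python
from h import *
for x,y,z in((-170,100,190),(-170,-50,180),(-170,-50,100)): r.move_straight(fp(x,y,z)[0],speed=.15)
go=flap(-1)
go(-180,90,200,.15)
r.reach([.133,-.508,.3],down(np.radians(3.4))); r.hold(.5)
s=r.read_state(); print(s["time_s"],s["contact_force"])
p,d=snap("scene");cv2.imwrite("pics/s5.png",cv2.resize(p[100:400,120:440],None,fx=2,fy=2)[:,:,::-1])
for n in("scene","top"):
    pp,d=snap(n);w=cloud(n,d);v=w-O;x=v@EX;y=v@EY;z=w[:,:,2]
    m=(abs(y)<.016)&(z>.16)&(z<.32)&(x>.07)&(x<.25);print(n,"hasp",m.sum(),np.median(np.pi-np.arctan2(z[m]-.139,x[m]-.074)))
    for sd in(1,-1):
        ys=y*sd; m=(x>-.07)&(x<.06)&(ys>.06)&(ys<.19)&(z>.165)&(z<.24)
        print(" flap",sd,m.sum(),np.median(np.arctan2(z[m]-.1325,.1-ys[m])) if m.any() else None)
I=pp.astype(int);m=np.zeros((480,640),bool);m[258:340,400:470]=1
m&=(w[:,:,2]>.016)&(w[:,:,2]<.04)&(I.min(2)>150)
print("tin",m.sum(),[np.round(a,1) for a in cv2.minAreaRect((w[m][:,:2]*1000).astype(np.float32))],np.median(w[m][:,2]))
```

```text
in False
0.0 False [ 0.2 -0.6  0.3]
0.2 False [-1.  -0.9 -0. ]
0.4 False [-1.  -0.2 -0.9]
0.6 False [ 0.   0.  -0.6]
0.8 False [ 0.3 -0.6 -1.4]
1.0 False [ 0.3 -0.5  0.7]
1.2 False [ 0.2 -0.6 -0.7]
1.4 False [-0.2 -0.7 -0. ]
1.6 False [-1.1  0.4 -0.2]
1.8 False [ 0.6  0.8 -0.7]
2.0 False [ 0.2  0.5 -0.5]
37.2833 [ 0.84217914 -0.80303411 -0.01356829]
scene hasp 710 2.2904411428926683
 flap 1 973 2.0755548324423527
 flap -1 100 2.110266160726982
top hasp 787 2.2854245117037713
 flap 1 869 2.067072630760209
 flap -1 1151 2.069883727803795
tin 894 [array([ 479.3, -339.4]), array([ 82., 170.]), np.float64(30.8)] 0.026993401931318498
```

View pics/s5.png

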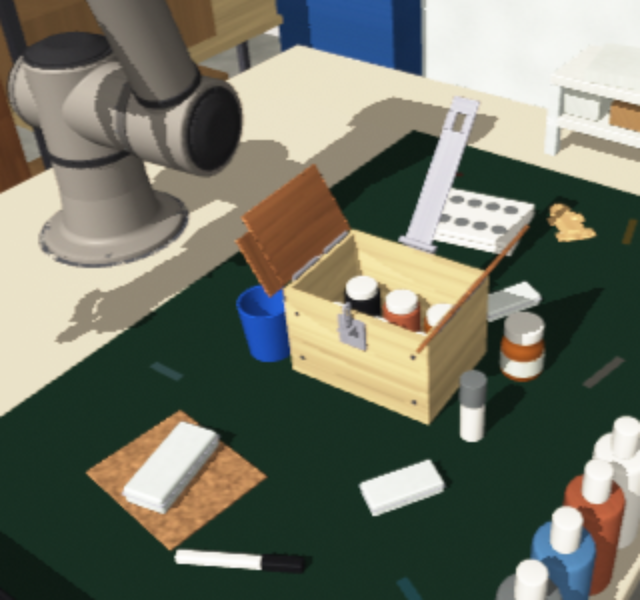

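Both flaps lean open, the jars are exposed, the hasp is back, and the tin is centred on the mat at crop (172,465). Handing in.

```bash
python3 -c "
from h import *
r.finish_job()"
```

```text
the job is handed in; nothing more can be done
```

The chest is open and the job was handed in at about 37 s of the 69 s allowed. I gripped the large tin and set it on the cork mat, swung the hasp over to the back, then lifted the near flap and the far flap by their lips.

**Last checks:**
- **Hasp:** about 2.29 rad in both cameras (needs over 1.8).
- **Flaps:** both about 2.07 rad (needs over 1.75). The far flap read 2.11 in the scene camera, from only 100 points.
- **Tin:** its top is at 27 mm, so it lies flat on the mat, and the last picture shows it clear of the edges.
- **Bystanders:** they looked unmoved in the pictures; I did not re-measure them.
- **Robot:** it stood clear of everything, with contact forces near zero.

**One check that disagreed:** the rectangle fitted to the tin on the mat came out too large (170 x 82 mm, where the tin is 110 x 50 mm). Stray pixels, probably from the marker, got into it. For the tin's position I relied on where it was released, which was the mat centre to within a millimetre, and on the pictures.

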